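Pack the red fittings case and the sealant tins into the site crate

ROBOT

A 7-joint arm with a two-finger parallel gripper is mounted at the origin on a cart in front of the work surface, level with it; the furniture and walls round the work are solid. World frame = base frame: x ahead of the robot, y to its left, z up, the work surface at z = 0. Lengths are in m, angles in rad, forces in N, time in s.
With the tool pointing down it reaches from about 0.4 to 0.875 m from the base axis. Payload 19.3 kg.
Tool frame: the origin (TCP) lies between the finger pads; the fingertips stand 17 mm ahead of it and the grasp point (between the pads) lies 2 mm behind it (bot.finger_overhang is the distance from the TCP to the fingertips, in m); z points along the fingers, y is the line along which they close (so a half turn about z gives the same grasp; the last joint's range is limited). The gripper opens to 85 mm and grips with 20 to 120 N. Pads are 22 mm wide; open, the fingers measure 114 mm over their backs; the gripper's body (76 mm by 85 mm) begins 54 mm behind the grasp point. The pads swing forward as they close: fully open they stand 13 mm farther back than shut.
Start: joints at [1.035, 0.521, -0.036, 1.599, 0.021, 1.021, -0.113], TCP at [0.281, -0.558, 0.248] pointing down, gripper open.
Joint ranges: [-2.91, 2.91], [-0.3, 2.13], [-1.5, 1.42], [0.17, 2.43], [-1.26, 4.41], [0.16, 1.93], [-2.52, 2.52]. Speed limits (rad/s): [1.89, 1.89, 2.39, 2.39, 3.01, 3.01, 3.01].

INTERFACE

Orientations are given as [roll, pitch, yaw] about the fixed x, y, z axes, in that order (R = Rz(yaw) Ry(pitch) Rx(roll)).
In Python, from workcell import observe, grab_frame, bot gives the robot as it stands.
- The arm moves only by the shell command python3 -m crank 'ROWS' [FORCE]. ROWS is a JSON object of lists of equal length, an entry for each row: "linear": the shift along the world's x, y, z each as a share of 0.25 m, from -1 to 1, a list of three; "delta_rot": the turn, a rotation vector about the world's x, y, z each as a share of 30 degrees, from -1 to 1, a list of three; "fingers": the opening, from -1 (shut) to 1 (fully open). In form: {"linear": [[dx, dy, dz], ...], "delta_rot": [[rx, ry, rz], ...], "fingers": [fingers, ...]}. A call has 1 to 5 rows; each row is the pose to reach, as a shift and turn from the pose commanded when the call began; what a row does not reach only later rows make up. A row lasts 1/10 s, in which the tool goes at most 50 mm and 8.59 degrees, less where a joint would pass 70% of its speed; a pose out of reach is approached as far as the arm can. A call with a number of a shift or a turn outside -1 to 1 is refused whole. A call with a gripper value outside its range is refused whole. The fingers move at their own pace and stop on an object; FORCE is the grip in N (left out, the last holds). Time passes only in rows, so rows that repeat a pose let the fingers close. It gives the time, the measured TCP pose, the force, the opening and the grip force at its end, in the units of the state.
- observe(): the state, without advancing time (a new reading comes with each control period).
- grab_frame(name): name is "side" or "top" or "wrist"; returns a dict with "image" (384x512x3 uint8, red, green, blue), "mtx" (3x3 intrinsics, pixels), "k1" (the pictures are not rectified: a ray, as slopes to the right and down, at radius r is drawn at 1 + k1 r^2 times it, then the intrinsics apply), "xyz" and "orientation" of the camera in the world. Camera axes: x right, y down, z forward; pixel columns grow to the right and rows downward; lengths in m; the calibration is good to about 2 mm. A picture is of the moment at which its call begins. There is no depth.
- bot.job_done(): hands the job in; it is judged then, once.
The state is a dict: "clock": time; "qpos": joint angles; "qd": joint speeds; "joint_efforts": joint torques, N m; "position": TCP position; "tool_rot": TCP orientation; "force": force on the tool from outside, world axes, zero at the start; "moment": the same for the moment, N m; "grip_width": finger opening in m; "finger_force": force on a finger pad.
Only numpy, scipy, OpenCV 4.12 (cv2) and the standard library are available. Lean on these libraries where they do the work, as an engineer would, in place of code of your own. Each camera call takes 0.05 s, during which the arm holds its last target. There are 200 camera calls.

TASK

Pack the site crate: first lift its lid off by the knob and lay it flat on the black rubber mat. Then get the red case out of the packed row in the rack by tipping its top towards the open front of the rack while its foot is still behind the lip and drawing it out tilted, stand it upright in the crate's long slot, and stand every green sealant tin upright in a cell of its own. Set things down rather than dropping them, leave the other cases standing in the rack, and do not shift the jar with the green cap.

Things in the scene. Friction and masses are not known exactly. Their poses are not given: they have to be found in the camera images.
- case_rack: Fixed grey sheet-steel rack, 112 (x) x 208 (y) x 130 mm, origin under its centre, z up, open front and top; the front is its own -x side, about towards the robot. Floor top at z 6 mm; inside 104 deep (x -52 to +52), 200 wide; cheeks and back 4 mm thick, up to z 130.
- rack_keeper (a point): Middle of the underside of the keeper strip at the back of the rack (rack x +36 to +52, z 117 to 122 mm), 16 mm above the cases' rear top edges. So a case can neither be lifted straight up more than 16 mm nor drawn out level; tipped forward over its lower front edge by 0.3 to 0.5 rad it is clear of the strip and can be raised straight up, tilted.
- case_red: The red case to take out: closed plastic box 90 (x) x 38 (y) x 95 mm high, origin at the centre of its underside, z up, axes as the rack's at the start. On top, centred, a black grip tab 36 (x) x 12 (y) x 30 mm high (z 95 to 125): pinch it across y. 0.2 to 0.36 kg. Stands at one of the three middle places of the row of five (pitch 39.5 mm, 1.5 mm gaps).
- case_red_tab (a point): Middle of the red case's grip tab, 117 mm above its underside (8 mm below the tab's top).
- case_red_foot (a point): Middle of the red case's lower front edge, at its x -45 mm, the edge it tips about. At the start it is 12 mm behind the rack's front lip (lip: rack x -56 to -52 mm, top at rack z 24 mm, 18 mm above the rack's floor; a round bead on the lip is only drawn).
- crate: Fixed plywood crate, 158 (x) x 214 (y) x 45 mm, origin under its centre, z up. Floor 5 mm thick, walls 8 mm thick, inner dividers only 30 mm high. Long slot on its +y side, inside 142 (x) x 50 (y) mm; four square cells 68 x 68 mm on its -y side, two by two with 6 mm dividers. The lid covers it at first. A tall white bottle stands near its right corner on the side of the robot, some 3 cm or more clear.
- slot (a point): Centre of the floor of the crate's long slot; axes as the crate.
- crate_lid: Loose wooden lid of the crate, panel 158 (x) x 214 (y) x 6 mm on two cleats 8 mm high that drop inside the crate's end walls with about 5 mm play; origin at its centre at the underside of the cleats, z up, axes as the crate at the start. At rest on the crate its origin is 37 mm above the bench. 0.3 kg.
- lid_knob (a point): Middle of the lid's black upright cylinder knob, 26 mm diameter and 36 mm tall (18 mm above the panel to this point, 18 mm of knob above it).
- lid_mat: Fixed black rubber mat, 200 (x) x 250 (y) mm, paper-thin (a lid on it has its origin at z 0), origin at its centre on the bench: the place for the lid (any yaw).
- jar: Clear jar with green cap, 69 mm diameter, 84 mm high, loose, standing between crate and rack: a bystander, leave alone.
- case_blue_a: Blue case, the left end (+y) of the row; same size and tab as the red case; loose, stays in the rack.
- case_grey_a: Grey case, one of the middle three; same size and tab as the red case; loose, stays in the rack.
- case_grey_b: Grey case, one of the middle three; same size and tab as the red case; loose, stays in the rack.
- case_blue_b: Blue case, the right end (-y) of the row; same size and tab as the red case; loose, stays in the rack.
- cell_0 (a point): Centre of the floor of the crate's cell at -x, +y (crate axes).
- cell_1 (a point): Centre of the floor of the crate's cell at -x, -y (crate axes).
- cell_2 (a point): Centre of the floor of the crate's cell at +x, +y (crate axes).
- cell_3 (a point): Centre of the floor of the crate's cell at +x, -y (crate axes).
- sealant_0: Closed green sealant tin with white band and bare steel rims, 50 mm diameter, 72 mm tall, 0.2 kg, the weight low in it, standing on the bench; origin at the centre of its underside. None when this one is absent (three or four are present) and while the fingers hold it.
- sealant_1: Closed green sealant tin with white band and bare steel rims, 50 mm diameter, 72 mm tall, 0.2 kg, the weight low in it, standing on the bench; origin at the centre of its underside. None when this one is absent (three or four are present) and while the fingers hold it.
- sealant_2: Closed green sealant tin with white band and bare steel rims, 50 mm diameter, 72 mm tall, 0.2 kg, the weight low in it, standing on the bench; origin at the centre of its underside. None when this one is absent (three or four are present) and while the fingers hold it.
- sealant_3: Closed green sealant tin with white band and bare steel rims, 50 mm diameter, 72 mm tall, 0.2 kg, the weight low in it, standing on the bench; origin at the centre of its underside. None when this one is absent (three or four are present) and while the fingers hold it.

How it is judged:
By the outcome, as a careful person would: the job done as asked, in the order asked, and still so for the second after the job is handed in, with the robot touching nothing.
Of sealant_0, sealant_1, sealant_2, sealant_3 only 3 to 4 are there at a start; the rules pass over those that are not, and their reading is None.
At some moment in a run one of sealant_0, sealant_1, sealant_2, sealant_3 may be knocked a few centimetres aside while the robot is not near it.
It also fails if it takes over 208 s, if anything falls off the work surface, if the arm or the gripper's body presses on something with over 40 N, if the wrist force passes 120 N, or if a joint passes its speed limit or range.

## Working session

There is one attempt and no reset: what is moved stays moved. The work goes in short steps, Python scripts to look and compute and a shell command to move; the robot and the scene stay as the last step left them, time stands still between calls to the robot, and variables do not carry over. Pictures are saved under pics/ and viewed, at most 14 in all, crops included, and the job is handed in when it is done.

```bash
ls; mkdir -p pics; cat > h.py <<'E'
import numpy as np,cv2
from workcell import observe,grab_frame,bot
from scipy.spatial.transform import Rotation as R
def cam(f):
    return np.array(f["mtx"]),f["k1"],np.array(f["xyz"]),f["orientation"]
def Rm(o):
    o=np.array(o); return o if o.shape==(3,3) else R.from_euler('xyz',o).as_matrix()
def ray(f,u,v):
    K,k1,c,o=cam(f)
    d=np.array([(u-K[0,2])/K[0,0],(v-K[1,2])/K[1,1]]);s=d.copy()
    for _ in range(20): s=d/(1+k1*(s@s))
    return c,Rm(o)@np.array([s[0],s[1],1])
def onz(f,u,v,z):
    c,d=ray(f,u,v); return c+d*(z-c[2])/d[2]
def proj(f,p):
    K,k1,c,o=cam(f); q=Rm(o).T@(np.array(p)-c); s=q[:2]/q[2]; s=s*(1+k1*(s@s))
    return K[0,0]*s[0]+K[0,2],K[1,1]*s[1]+K[1,2]
def snap(n,name,scale=1.5):
    f=grab_frame(n); im=cv2.cvtColor(f["image"],cv2.COLOR_RGB2BGR)
    cv2.imwrite(f"pics/{name}.png",cv2.resize(im,None,fx=scale,fy=scale)); return f
E
python3 - <<'E'
from h import *
import pickle
for n in("side","top","wrist"):
    f=snap(n,n+"0"); pickle.dump(f,open(n+"0.pkl","wb")); print(n,f["mtx"],f["k1"],f["xyz"],f["orientation"])
print(observe())
E
```

```text
pics
side [[380.35836489   0.         256.41948828]
 [  0.         380.35836489 189.38792783]
 [  0.           0.           1.        ]] -0.07791586061436123 [0.23242269 0.66588868 1.21927345] [-2.56357504  0.0094979  -2.68823036]
top [[423.51927861   0.         258.55961132]
 [  0.         423.51927861 182.60099689]
 [  0.           0.           1.        ]] -0.002808282158278157 [ 0.38928859 -0.00906691  1.32492039] [-3.00113022  0.0175518  -1.58345175]
wrist [[337.01033203   0.         250.53142377]
 [  0.         337.01033203 187.29239318]
 [  0.           0.           1.        ]] -0.0034486242776548275 [ 0.35444686 -0.52007167  0.37279117] [ 2.80917032e+00  3.58139052e-04 -1.10600159e+00]
{'clock': 0.15, 'qpos': array([ 1.03479826,  0.52187406, -0.03633371,  1.59986474,  0.021204  ,
        1.02108612, -0.11284155]), 'qd': array([ 0.00035842, -0.00104029,  0.0007607 ,  0.00069591, -0.0018673 ,
       -0.00121219,  0.00083825]), 'joint_efforts': array([ 1.81189582e-03, -9.27392864e+01,  1.98092312e+00, -3.70059049e+01,
        1.78946962e-02,  6.31523973e-03, -6.84093584e-05]), 'position': array([ 0.28058346, -0.55821947,  0.24786417]), 'tool_rot': array([-3.14074730e+00,  5.63673860e-05,  4.65751534e-01]), 'force': array([0.56978904, 0.23719376, 0.57374398]), 'moment': array([0.0419353 , 0.04379207, 0.08951093]), 'finger_force': 0.0, 'grip_width': 0.0852175642303223}
```

View pics/top0.png

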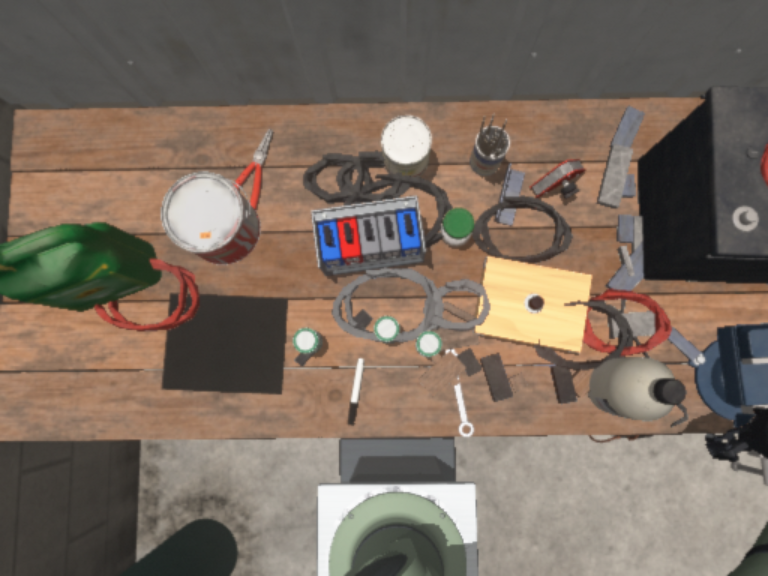

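View pics/side0.png

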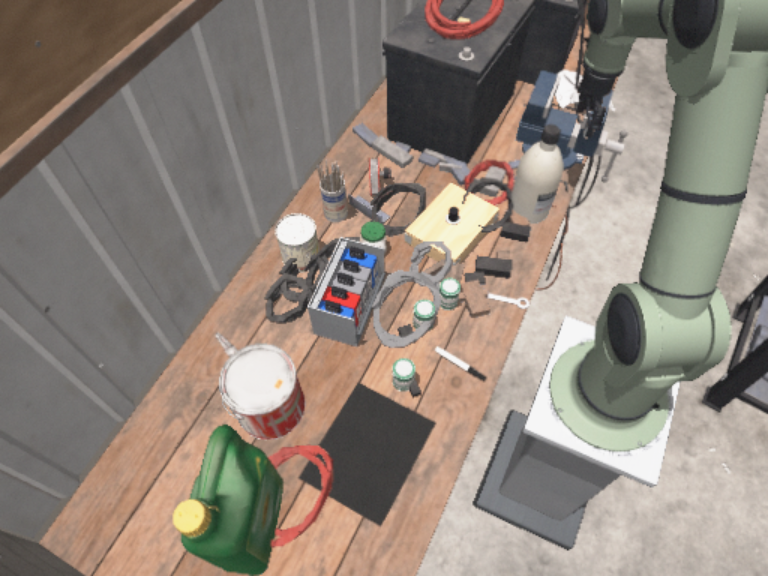

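The top view (display ×1.5) shows the lid with its knob at (535,302), the rack at (368,235) with the red case second from the left, the jar at (458,226), three tins at (305,341), (386,328), (429,344), and the mat at (225,343). The side view agrees with this.

```bash
cat > m.py <<'E'
from h import *
import pickle
f=pickle.load(open("top0.pkl","rb")); im=f["image"]; hsv=cv2.cvtColor(im,cv2.COLOR_RGB2HSV)
def blob(m,roi):
    x0,y0,x1,y1=[int(a/1.5) for a in roi]; k=np.zeros(m.shape,np.uint8); k[y0:y1,x0:x1]=m[y0:y1,x0:x1]
    c=max(cv2.findContours(k,cv2.RETR_EXTERNAL,cv2.CHAIN_APPROX_NONE)[0],key=cv2.contourArea)
    return c
H,S,V=[hsv[...,i].astype(int) for i in range(3)]
def rect(m,roi,z,nm):
    c=blob(m,roi); b=cv2.boxPoints(cv2.minAreaRect(cv2.convexHull(c)))
    P=np.array([onz(f,*p,z)[:2] for p in b]); 
    e=[np.linalg.norm(P[1]-P[0]),np.linalg.norm(P[2]-P[1])]
    d=P[1]-P[0]; print(nm,"ctr",P.mean(0).round(4),"edges",np.round(e,3),"ang",np.degrees(np.arctan2(d[1],d[0])).round(1),"area",cv2.contourArea(c))
rect(((H>10)&(H<30)&(V>190)&(S>60)).astype(np.uint8),(470,245,600,365),.051,"lid")
rect((V<60).astype(np.uint8),(150,280,300,405),0,"mat")
rect(((H<8)&(S>150)&(V>100)).astype(np.uint8),(325,205,375,268),.101,"red")
rect(((H>105)&(H<125)&(S>150)&(V>80)).astype(np.uint8),(310,205,345,268),.101,"blueL")
rect(((H>105)&(H<125)&(S>150)&(V>80)).astype(np.uint8),(390,195,430,258),.101,"blueR")
for nm,x,y in(("t0",305,341),("t1",386,328),("t2",429,344)):
    c=blob(((S<60)&(V>150)).astype(np.uint8)|((H>60)&(H<95)&(S>60)).astype(np.uint8),(x-20,y-20,x+20,y+20))
    (u,v),r=cv2.minEnclosingCircle(c); print(nm,u*1.5,v*1.5,r*1.5,onz(f,u,v,.072).round(4), onz(f,x/1.5,y/1.5,.072).round(4))
c=blob((V<60).astype(np.uint8),(520,288,550,318)); (u,v),r=cv2.minEnclosingCircle(c); print("knob",u*1.5,v*1.5,r*1.5,onz(f,u,v,.08).round(4))
c=blob(((H>40)&(H<80)&(S>100)).astype(np.uint8),(435,200,480,250)); (u,v),r=cv2.minEnclosingCircle(c); print("jar",onz(f,u,v,.084).round(4))
E
python3 m.py
python3 - <<'E'
import cv2,sys
sys.path.insert(0,'.')
a=cv2.imread('pics/top0.png')
import pickle
f=pickle.load(open('top0.pkl','rb'))["image"][...,::-1]
cv2.imwrite('pics/crop0.png',cv2.resize(f[120:250,185:405],(792,468),interpolation=cv2.INTER_CUBIC))
E
```

```text
lid ctr [ 0.505  -0.2806] edges [0.161 0.219] ang -12.1 area 3403.0
mat ctr [0.4373 0.3548] edges [0.195 0.25 ] ang -1.0 area 4318.0
red ctr [0.6367 0.0863] edges [0.036 0.08 ] ang -82.6 area 285.5
blueL ctr [0.6316 0.1259] edges [0.036 0.077] ang -82.6 area 277.5
blueR ctr [ 0.6516 -0.0301] edges [0.037 0.077] ang -82.0 area 281.5
t0 304.28773498535156 339.6367950439453 12.752423286437988 [0.4386 0.1768 0.072 ] [0.4359 0.1754 0.072 ]
t1 385.92755126953125 327.7079544067383 12.993407249450684 [0.4598 0.0158 0.072 ] [0.4592 0.0157 0.072 ]
t2 427.54225158691406 343.1408386230469 13.221598148345947 [ 0.4285 -0.0654  0.072 ] [ 0.4268 -0.0682  0.072 ]Traceback (most recent call last):
  File "m.py", line 22, in <module>
    c=blob((V<60).astype(np.uint8),(520,288,550,318)); (u,v),r=cv2.minEnclosingCircle(c); print("knob",u*1.5,v*1.5,r*1.5,onz(f,u,v,.08).round(4))
  File "m.py", line 6, in blob
    c=max(cv2.findContours(k,cv2.RETR_EXTERNAL,cv2.CHAIN_APPROX_NONE)[0],key=cv2.contourArea)
ValueError: max() iterable argument is empty
```

View pics/crop0.png

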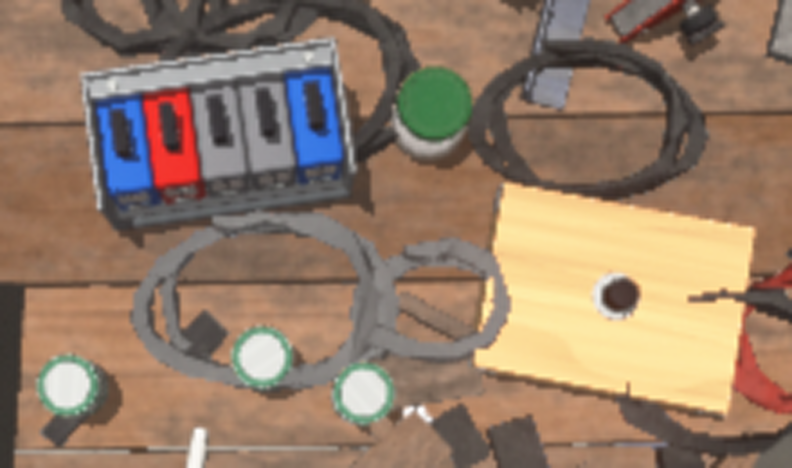

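The crop shows the knob's top at about (622,293) of the crop, just right of the lid's middle. The lid has a yaw of about -12°, the rack about +7.4°, and the jar's cap is at (434,102). I'll raise the tool and go above the knob.

```bash
python3 - <<'E'
from h import *
import pickle
f=pickle.load(open("top0.pkl","rb"))
s=220/792
print("knob",onz(f,185+622*s,120+293*s,.087)); print("jar",onz(f,185+434*s,120+102*s,.084)); print("bottle top",onz(f,668/1.5,392/1.5,.25),"bot",onz(f,625/1.5,385/1.5,.1))
for p in((82,72),(335,40)): print("rack back corners",onz(f,185+p[0]*s,120+p[1]*s,.13))
for p in((160,200),(189,198),(130,130),(170,128)): print(onz(f,185+p[0]*s,120+p[1]*s,.101))
print("red tab",onz(f,185+172*s,120+125*s,.131))
E
python3 -m crank '{"linear":[[0,0,0.4],[0,0,0.68],[0,0,0.68],[0.1,0.15,0.68],[0.3,0.4,0.68]],"delta_rot":[[0,0,0],[0,0,0],[0,0,0],[0,0,0],[0,0,0]],"fingers":[1,1,1,1,1]}' 40
python3 -m crank '{"linear":[[0.2,0.3,0],[0.4,0.5,0],[0.6,0.71,0],[0.6,0.71,0],[0.6,0.71,0]],"delta_rot":[[0,0,0],[0,0,0],[0,0,0],[0,0,0],[0,0,0]],"fingers":[1,1,1,1,1]}'
```

```text
knob [ 0.50477218 -0.27882618  0.087     ]
jar [ 0.66631436 -0.1312494   0.084     ]
bottle top [ 0.33727258 -0.4529773   0.25      ] bot [ 0.34401446 -0.4351679   0.1       ]
rack back corners [0.68540128 0.15533597 0.13      ]
rack back corners [ 0.70832873 -0.04863043  0.13      ]
[0.58476278 0.09526019 0.101     ]
[0.5860454  0.07162928 0.101     ]
[0.64321312 0.11969995 0.101     ]
[0.64434794 0.08687862 0.101     ]
red tab [0.640514   0.08291684 0.131     ]
clock: 0.65
position: [0.3367, -0.4823, 0.4213]
tool_rot: [3.137, -0.001, 0.462]
force: [1.3, -0.4, -1.1]
grip_width: 0.0852
finger_force: 0.0
clock: 1.15
position: [0.4889, -0.3011, 0.4182]
tool_rot: [-3.141, -0.001, 0.469]
force: [0.4, -0.8, 0.6]
grip_width: 0.0852
finger_force: 0.0
```

```bash

python3 -m crank '{"linear":[[0,0.008,-0.2],[0,0.008,-0.4],[0,0.008,-0.6],[0,0.008,-0.8],[0,0.008,-0.9]],"delta_rot":[[0,0,0],[0,0,0],[0,0,0],[0,0,0],[0,0,0]],"fingers":[1,1,1,1,1]}'
python3 -c "
from h import *
snap('wrist','w1')"
```

```text
clock: 1.65
position: [0.4853, -0.3015, 0.1894]
tool_rot: [-3.138, 0.003, 0.466]
force: [-0.1, -0.2, 0.1]
grip_width: 0.0854
finger_force: 0.0
```

View pics/w1.png

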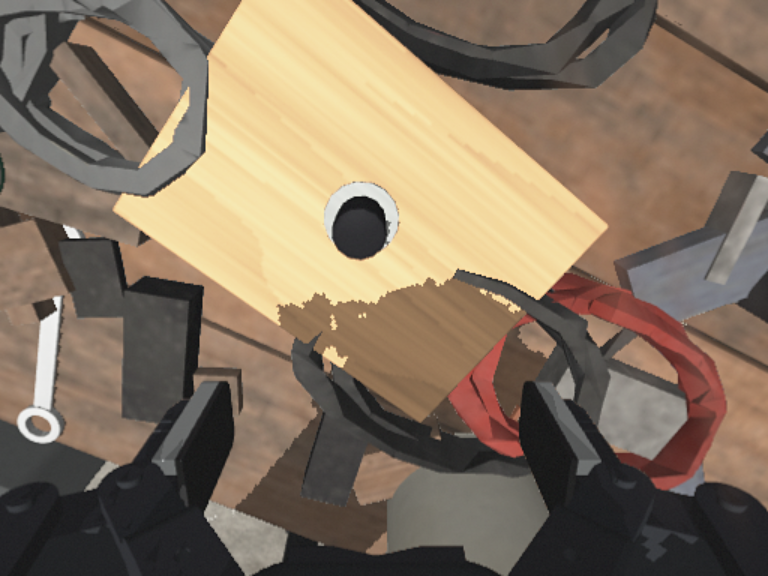

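The lid's knob top is at (360,228) on the display, well ahead of the fingers. The tool is about 3 cm short of it, because rows over 50 mm were clipped.

```bash
python3 - <<'E'
from h import *
f=grab_frame("wrist"); im=f["image"]; o=observe()
m=((im.max(2)<70)).astype(np.uint8); m[:,:200]=0;m[:,285:]=0;m[:110]=0;m[185:]=0
c=max(cv2.findContours(m,0,1)[0],key=cv2.contourArea); (u,v),r=cv2.minEnclosingCircle(c)
print(u*1.5,v*1.5,r*1.5,onz(f,u,v,.078)); print(onz(f,240,152,.087),o["position"])
E
```

```text
361.453125 226.3359375 31.66424560546875 [ 0.50687849 -0.28047873  0.078     ]
[ 0.50790344 -0.27956593  0.087     ] [ 0.48529446 -0.30148722  0.18999539]
```

```bash

python3 -m crank '{"linear":[[0.084,0.088,0],[0.084,0.088,-0.12],[0.084,0.088,-0.24],[0.084,0.088,-0.36],[0.084,0.088,-0.46]],"delta_rot":[[0,0,0],[0,0,0],[0,0,0],[0,0,0],[0,0,0]],"fingers":[1,1,1,1,1]}'
python3 -m crank '{"linear":[[0,0,0],[0,0,0],[0,0,0],[0,0,0],[0,0,0]],"delta_rot":[[0,0,0],[0,0,0],[0,0,0],[0,0,0],[0,0,0]],"fingers":[-0.2,-1,-1,-1,-1]}' 50
python3 -m crank '{"linear":[[0,0,0],[0,0,0],[0,0,0],[0,0,0.04],[0,0,0.1]],"delta_rot":[[0,0,0],[0,0,0],[0,0,0],[0,0,0],[0,0,0]],"fingers":[-1,-1,-1,-1,-1]}'
```

```text
clock: 2.25
position: [0.5087, -0.2808, 0.0787]
tool_rot: [3.14, -0.001, 0.466]
force: [-0.0, -0.7, -0.1]
grip_width: 0.0853
finger_force: 0.0
clock: 2.75
position: [0.5086, -0.2808, 0.08]
tool_rot: [3.14, -0.001, 0.466]
force: [-1.7, 1.8, 14.4]
grip_width: 0.0247
finger_force: 48.3
clock: 3.25
position: [0.5076, -0.2803, 0.104]
tool_rot: [-3.141, 0.001, 0.466]
force: [0.0, 0.2, -3.0]
grip_width: 0.0249
finger_force: 49.4
```

```bash

python3 -m crank '{"linear":[[0,0,0.1],[0,0,0.24],[0,0,0.42],[0,0,0.58],[0,0.08,0.58]],"delta_rot":[[0,0,0],[0,0,0],[0,0,0],[0,0,0],[0,0,0]],"fingers":[-1,-1,-1,-1,-1]}'
python3 -m crank '{"linear":[[-0.02,0.16,0],[-0.04,0.34,0],[-0.06,0.52,0],[-0.08,0.7,0],[-0.1,0.88,0]],"delta_rot":[[0,0,0],[0,0,0],[0,0,0.05],[0,0,0.1],[0,0,0.15]],"fingers":[-1,-1,-1,-1,-1]}'
python3 -m crank '{"linear":[[-0.02,0.18,0],[-0.04,0.36,0],[-0.06,0.54,0],[-0.08,0.72,0],[-0.1,0.9,0]],"delta_rot":[[0,0,0],[0,0,0],[0,0,0.05],[0,0,0.1],[0,0,0.15]],"fingers":[-1,-1,-1,-1,-1]}'
python3 -m crank '{"linear":[[-0.02,0.18,0],[-0.04,0.36,0],[-0.06,0.5,0],[-0.07,0.6,0],[-0.08,0.66,0]],"delta_rot":[[0,0,0],[0,0,0],[0,0,0.05],[0,0,0.07],[0,0,0.07]],"fingers":[-1,-1,-1,-1,-1]}'
python3 -c "
from h import *
snap('top','t1')"
```

```text
clock: 3.75
position: [0.5093, -0.2632, 0.2548]
tool_rot: [3.134, -0.005, 0.462]
force: [1.1, 0.8, -2.1]
grip_width: 0.0242
finger_force: 50.0
clock: 4.25
position: [0.4823, -0.0388, 0.2497]
tool_rot: [3.141, -0.001, 0.545]
force: [1.0, -0.2, -3.4]
grip_width: 0.0242
finger_force: 49.8
clock: 4.75
position: [0.4574, 0.1862, 0.2497]
tool_rot: [3.141, -0.001, 0.624]
force: [1.2, -0.1, -2.7]
grip_width: 0.0243
finger_force: 49.8
clock: 5.25
position: [0.4372, 0.3515, 0.2493]
tool_rot: [-3.141, -0.001, 0.662]
force: [0.2, -0.4, -2.8]
grip_width: 0.0245
finger_force: 49.8
```

View pics/t1.png

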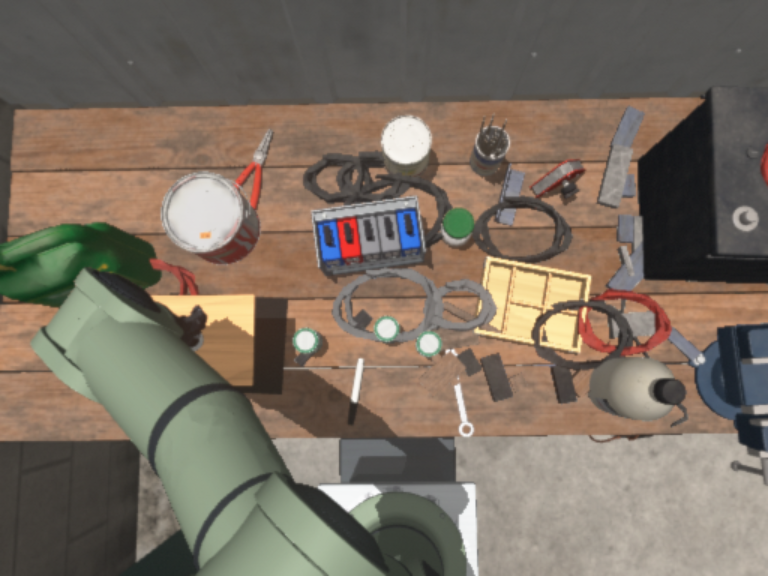

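The lid hangs squarely over the mat (display 150–255, 295–385). The open crate at (535,305) shows the long slot at its left. I'll lower the lid.

```bash

python3 -m crank '{"linear":[[0,0.01,-0.16],[0,0.01,-0.34],[0,0.01,-0.5],[0,0.01,-0.62],[0,0.01,-0.72]],"delta_rot":[[0,0,0],[0,0,0],[0,0,0],[0,0,0],[0,0,0]],"fingers":[-1,-1,-1,-1,-1]}'
python3 -m crank '{"linear":[[0,0,-0.03],[0,0,-0.06],[0,0,-0.08],[0,0,-0.095],[0,0,-0.1]],"delta_rot":[[0,0,0],[0,0,0],[0,0,0],[0,0,0],[0,0,0]],"fingers":[-1,-1,-1,-1,-1]}'
```

```text
clock: 5.8
position: [0.4382, 0.3508, 0.0672]
tool_rot: [3.141, 0.001, 0.658]
force: [0.6, 0.3, -3.1]
grip_width: 0.0244
finger_force: 49.9
clock: 6.3
position: [0.4382, 0.3522, 0.0437]
tool_rot: [3.142, -0.001, 0.659]
force: [-0.3, 0.6, -3.1]
grip_width: 0.0246
finger_force: 49.8
```

```bash

python3 -m crank '{"linear":[[0,0,-0.004],[0,0,-0.008],[0,0,-0.012],[0,0,-0.016],[0,0,-0.016]],"delta_rot":[[0,0,0],[0,0,0],[0,0,0],[0,0,0],[0,0,0]],"fingers":[-1,-1,-1,-1,-1]}'
```

```text
clock: 6.8
position: [0.4382, 0.3523, 0.0428]
tool_rot: [3.14, -0.002, 0.659]
force: [-17.0, -14.8, 68.3]
grip_width: 0.0246
finger_force: 57.5
```

```bash

python3 -m crank '{"linear":[[0,0,0.008],[0,0,0.012],[0,0,0.012],[0,0,0.012],[0,0,0.012]],"delta_rot":[[0,0,0],[0,0,0],[0,0,0],[0,0,0],[0,0,0]],"fingers":[-1,-1,-1,-0.4,0.2]}'
python3 -m crank '{"linear":[[0,0,0],[0,0,0],[0,0,0],[0,0,0.05],[0,0,0.15]],"delta_rot":[[0,0,0],[0,0,0],[0,0,0],[0,0,0],[0,0,0]],"fingers":[0.6,1,1,1,1]}'
python3 -m crank '{"linear":[[0,0,0.15],[0,0,0.35],[0,0,0.55],[0,0,0.7],[0,0,0.75]],"delta_rot":[[0,0,0],[0,0,0],[0,0,0],[0,0,0],[0,0,0]],"fingers":[1,1,1,1,1]}'
python3 -c "
from h import *
snap('side','s1')"
```

```text
clock: 7.3
position: [0.4381, 0.3523, 0.0425]
tool_rot: [-3.142, -0.001, 0.659]
force: [-0.1, 0.4, -0.4]
grip_width: 0.0392
finger_force: 0.0
clock: 7.8
position: [0.4372, 0.3516, 0.0796]
tool_rot: [3.142, 0.003, 0.66]
force: [0.3, -0.4, -0.4]
grip_width: 0.0854
finger_force: 0.0
clock: 8.3
position: [0.4385, 0.3529, 0.2722]
tool_rot: [-3.141, -0.006, 0.659]
force: [0.8, 1.1, -1.2]
grip_width: 0.0854
finger_force: 0.0
```

View pics/s1.png

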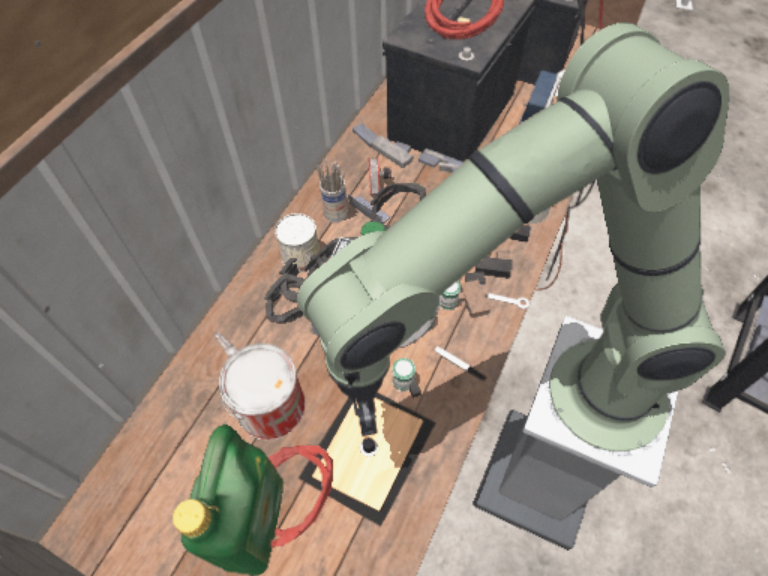

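The lid lies flat within the mat (display (368,452)) with a black margin all round. Next is the red case: I'll hover over it and measure the tabs from close by.

```bash

python3 -m crank '{"linear":[[0,-0.12,0.1],[0,-0.3,0.12],[0,-0.48,0.12],[0,-0.66,0.12],[0.05,-0.82,0.12]],"delta_rot":[[0,0,-0.1],[0,0,-0.3],[0,0,-0.5],[0,0,-0.7],[0,0,-0.8]],"fingers":[0.5,0,-0.3,-0.32,-0.32]}'
python3 -m crank '{"linear":[[0.15,-0.08,0],[0.3,-0.16,0],[0.45,-0.24,0],[0.62,-0.26,0],[0.75,-0.26,0]],"delta_rot":[[0,0,-0.1],[0,0,-0.23],[0,0,-0.23],[0,0,-0.23],[0,0,-0.23]],"fingers":[-0.32,-0.32,-0.32,-0.32,-0.32]}'
python3 -c "
from h import *
import pickle
f=snap('wrist','w2'); pickle.dump(f,open('w2.pkl','wb')); print(observe()['position'],observe()['tool_rot'])"
```

```text
clock: 8.85
position: [0.4491, 0.145, 0.2972]
tool_rot: [3.141, 0.001, 0.237]
force: [0.8, 0.5, 0.3]
grip_width: 0.0291
finger_force: 0.0
clock: 9.35
position: [0.6395, 0.0804, 0.2965]
tool_rot: [3.141, 0.001, 0.118]
force: [-1.0, 0.4, 0.2]
grip_width: 0.0289
finger_force: 0.0
[0.64257791 0.08086064 0.29566362] [3.14127839e+00 4.01811991e-04 1.18309874e-01]
```

View pics/w2.png

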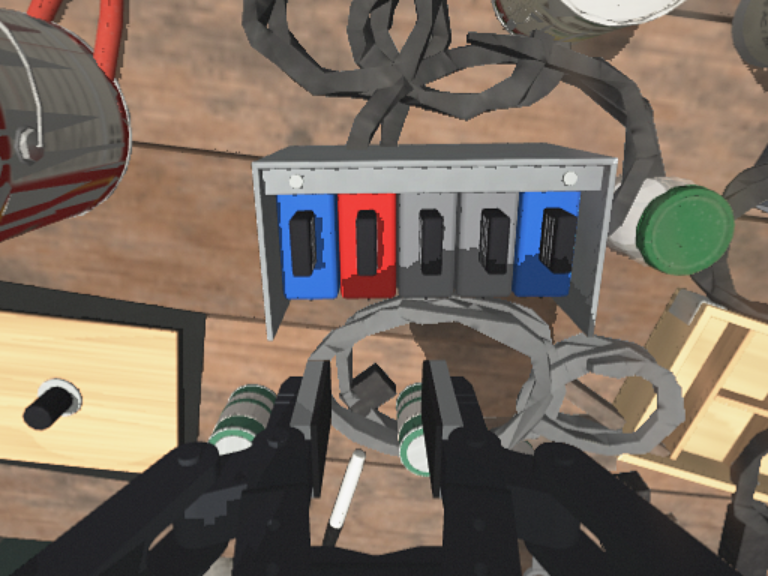

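The wrist view shows the red case at display (367,245) with its tab top around (367,243). The rack's rims run from (258,162) to (270,338) on the left and (613,160) to (592,333) on the right.

```bash

python3 - <<'E'
from h import *
import pickle
f=pickle.load(open('w2.pkl','rb')); im=f["image"]; hsv=cv2.cvtColor(im,cv2.COLOR_RGB2HSV)
P=lambda u,v,z: onz(f,u/1.5,v/1.5,z)[:2].round(4)
print("rims",[P(*p,.13) for p in((256,163),(270,338),(615,160),(592,333))])
H,S,V=[hsv[...,i].astype(int) for i in range(3)]
m=((H<8)|(H>172))&(S>140)&(V>60); m[:128]=0;m[200:]=0;m[:,:220]=0;m[:,270:]=0
c=max(cv2.findContours(m.astype(np.uint8),0,1)[0],key=cv2.contourArea)
b=cv2.boxPoints(cv2.minAreaRect(c)); print(b*1.5); print([P(*(p*1.5),.101) for p in b])
for nm,x0,x1 in(("red",350,385),("blueL",285,322),("greyA",415,446),("greyB",475,515),("blueR",535,580)):
    d=(V<70); k=np.zeros_like(d); k[138:188,int(x0/1.5):int(x1/1.5)]=d[138:188,int(x0/1.5):int(x1/1.5)]
    c=max(cv2.findContours(k.astype(np.uint8),0,1)[0],key=cv2.contourArea); x,y,w,h=cv2.boundingRect(c)
    print(nm,[round(q*1.5) for q in(x,y,x+w,y+h)],"bottom front mid",P((x+w/2)*1.5,(y+h)*1.5,.131))
crop=im[100:230,165:415][...,::-1]; cv2.imwrite('pics/w2c.png',cv2.resize(crop,(800,416),interpolation=cv2.INTER_CUBIC))
print([P(165*1.5+x/3.2*1.5,150+y/3.2*1.5,.131) for x,y in((234,105),)])
E
```

```text
rims [array([0.6838, 0.1541]), array([0.5759, 0.1409]), array([ 0.7092, -0.0469]), array([ 0.6031, -0.0614])]
[[337.5 193.5]
 [394.5 193.5]
 [394.5 297. ]
 [337.5 297. ]]
[array([0.6671, 0.1084]), array([0.6713, 0.0725]), array([0.6018, 0.0635]), array([0.5973, 0.1019])]
red [356, 210, 378, 276] bottom front mid [0.6246 0.0845]
blueL [290, 210, 316, 276] bottom front mid [0.6201 0.1229]
greyA [418, 208, 444, 276] bottom front mid [0.6292 0.0457]
greyB [478, 208, 510, 274] bottom front mid [0.6346 0.008 ]
blueR [538, 208, 578, 274] bottom front mid [ 0.6391 -0.0304]
[array([0.6703, 0.0952])]
```

View pics/w2c.png

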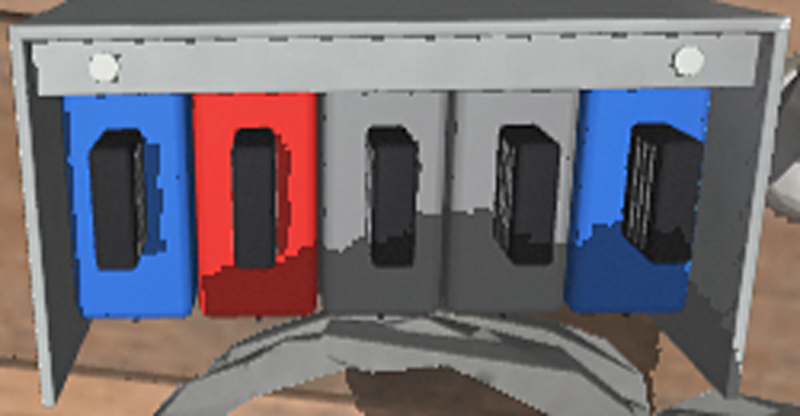

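```bash
python3 -c "
from h import *
print(bot.finger_overhang)"
python3 -m crank '{"linear":[[0,0.024,-0.1],[0,0.024,-0.24],[0,0.024,-0.36],[0,0.024,-0.46],[0,0.024,-0.5]],"delta_rot":[[0,0,0.013],[0,0,0.013],[0,0,0.013],[0,0,0.013],[0,0,0.013]],"fingers":[-0.32,-0.32,-0.32,-0.32,-0.32]}'
python3 -c "
from h import *
import pickle
f=snap('wrist','w3'); pickle.dump(f,open('w3.pkl','wb')); print(observe()['position'],observe()['tool_rot'])"
```

```text
0.017
clock: 9.9
position: [0.6364, 0.0879, 0.1695]
tool_rot: [3.141, 0.004, 0.127]
force: [-0.1, -0.3, -0.4]
grip_width: 0.0291
finger_force: 0.0
[0.63645543 0.08800164 0.16928978] [3.14151849 0.00423841 0.12734088]
```

View pics/w3.png

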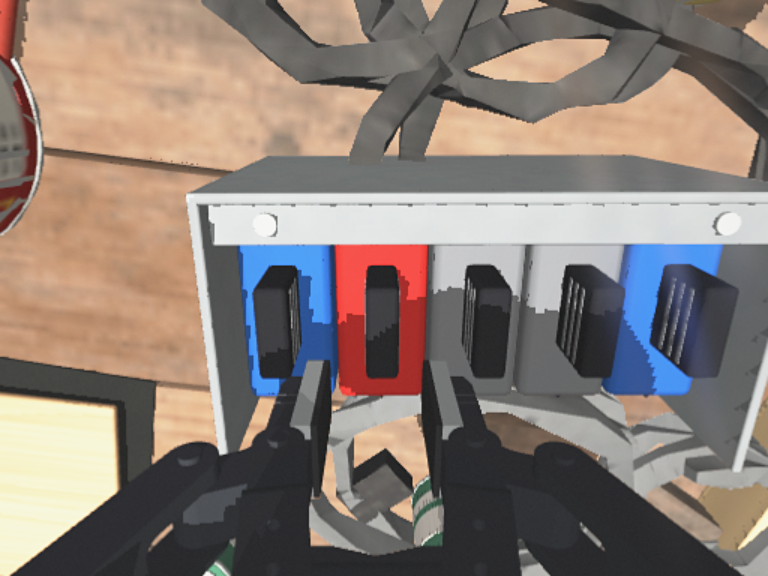

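The red tab is at display (366–400, 265–378), and the fingers straddle columns 328–425.

```bash
python3 - <<'E'
from h import *
import pickle
f=pickle.load(open('w3.pkl','rb'))
a=onz(f,383/1.5,376/1.5,.131); b=onz(f,383/1.5,272/1.5,.131); print(a,b,(a+b)/2, np.linalg.norm(a-b))
p=np.array([.6365,.088,.131]); print([q*1.5 for q in proj(f,p)],[q*1.5 for q in proj(f,[.6365,.088,.169-.0])])
E
```

```text
[0.62622912 0.08460887 0.131     ] [0.66595437 0.08984594 0.131     ] [0.64609175 0.0872274  0.131     ] 0.04006897706701732
[np.float64(377.3744518593715), np.float64(349.9267890075806)] [np.float64(377.87780087660843), np.float64(410.4330192116656)]
```

```bash

python3 -m crank '{"linear":[[0.032,-0.004,0],[0.032,-0.004,-0.06],[0.032,-0.004,-0.11],[0.032,-0.004,-0.15],[0.032,-0.004,-0.177]],"delta_rot":[[0,-0.008,0],[0,-0.008,0],[0,-0.008,0],[0,-0.008,0],[0,-0.008,0]],"fingers":[-0.32,-0.32,-0.32,-0.32,-0.32]}'
python3 -m crank '{"linear":[[0,0,0],[0,0,0],[0,0,0],[0,0,0],[0,0,0]],"delta_rot":[[0,0,0],[0,0,0],[0,0,0],[0,0,0],[0,0,0]],"fingers":[-0.5,-0.7,-1,-1,-1]}' 60
```

```text
clock: 10.45
position: [0.6456, 0.0871, 0.127]
tool_rot: [3.141, -0.003, 0.127]
force: [-0.3, -0.1, -0.1]
grip_width: 0.0286
finger_force: 0.0
clock: 10.95
position: [0.6462, 0.0871, 0.1285]
tool_rot: [3.141, -0.005, 0.127]
force: [0.4, -0.5, 2.7]
grip_width: 0.0106
finger_force: 60.3
```

Gripped at 10.6 mm. Next I'll lift 3 mm and tip it about the foot, slowly.

```bash

python3 -m crank '{"linear":[[0,0,0.012],[0,0,0.012],[-0.024,-0.003,0.021],[-0.048,-0.006,0.028],[-0.073,-0.009,0.034]],"delta_rot":[[0,0,0],[0,0,0],[0.012,-0.095,0],[0.024,-0.19,0],[0.036,-0.285,0]],"fingers":[-1,-1,-1,-1,-1]}'
python3 -m crank '{"linear":[[-0.025,-0.003,0.004],[-0.05,-0.006,0.008],[-0.076,-0.01,0.01],[-0.101,-0.013,0.01],[-0.127,-0.016,0.01]],"delta_rot":[[0.012,-0.095,0],[0.024,-0.19,0],[0.036,-0.285,0],[0.048,-0.38,0],[0.06,-0.475,0]],"fingers":[-1,-1,-1,-1,-1]}'
python3 -c "
from h import *
o=observe();print(o['moment'])
snap('side','s2');f=grab_frame('wrist');cv2.imwrite('pics/w4.png',f['image'][...,::-1])"
```

```text
clock: 11.45
position: [0.6274, 0.0848, 0.1366]
tool_rot: [3.141, -0.157, 0.127]
force: [1.1, -0.5, -2.1]
grip_width: 0.0107
finger_force: 59.8
clock: 11.95
position: [0.5952, 0.0806, 0.1392]
tool_rot: [3.14, -0.406, 0.127]
force: [28.3, 24.0, 7.7]
grip_width: 0.0108
finger_force: 59.8
[ 2.46547138 -2.75057905  0.88770157]
```

View pics/w4.png

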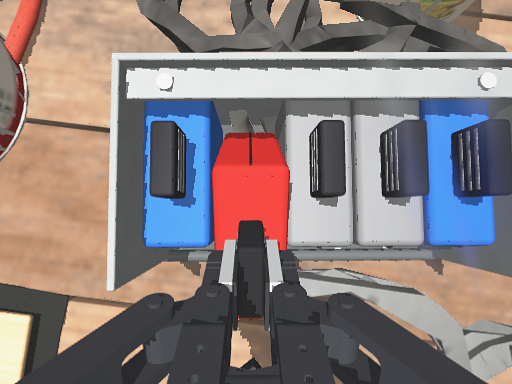

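The red case is tipped forward clear of the keeper strip (rear top edge at about row 135, strip at row 80), with its neighbours still standing. The side force suggests slight contact, so I'll relieve it before raising.

```bash

python3 -m crank '{"linear":[[0.006,0.003,0],[0.01,0.005,0],[0.01,0.005,0]],"delta_rot":[[0,0,0],[0,0,0],[0,0,0]],"fingers":[-1,-1,-1]}'
python3 -m crank '{"linear":[[0,0,0.012],[0,0,0.024],[0,0,0.04]],"delta_rot":[[0,0,0],[0,0,0],[0,0,0]],"fingers":[-1,-1,-1]}'
```

```text
clock: 12.35
position: [0.5995, 0.0824, 0.1393]
tool_rot: [3.141, -0.406, 0.127]
force: [0.5, -0.5, -1.5]
grip_width: 0.0108
finger_force: 59.9
clock: 12.65
position: [0.5985, 0.0821, 0.1494]
tool_rot: [3.141, -0.405, 0.127]
force: [-0.4, -0.2, -1.6]
grip_width: 0.0103
finger_force: 59.9
```

```bash

python3 -m crank '{"linear":[[0,0,0.06],[0,0,0.16],[0,0,0.28],[0,0,0.42],[0,0,0.56]],"delta_rot":[[0,0,0],[0,0,0],[0,0,0],[0,0,0],[0,0,0]],"fingers":[-1,-1,-1,-1,-1]}'
python3 -m crank '{"linear":[[0,0,0.08],[0,0,0.14],[0,0,0.14],[-0.1,0,0.14],[-0.2,0,0.14]],"delta_rot":[[0,0,0],[0,0,0],[0,0,0],[0,0,0],[0,0,0]],"fingers":[-1,-1,-1,-1,-1]}'
cat > crate.py <<'E'
from h import *
f=grab_frame("top"); im=f["image"]; hsv=cv2.cvtColor(im,cv2.COLOR_RGB2HSV); H,S,V=[hsv[...,i].astype(int) for i in range(3)]
m=((H>10)&(H<30)&(V>150)&(S>50)).astype(np.uint8); k=np.zeros_like(m); k[160:250,305:405]=m[160:250,305:405]
n,l,st,_=cv2.connectedComponentsWithStats(k); l=l==1+np.argmax(st[1:,4])
ys,xs=np.nonzero(l); hull=cv2.convexHull(np.c_[xs,ys].astype(np.int32)); 
q=cv2.approxPolyN(hull,4).reshape(-1,2) if hasattr(cv2,'approxPolyN') else cv2.boxPoints(cv2.minAreaRect(hull))
P=np.array([onz(f,*p,.045)[:2] for p in q]); print(q*1.5,"\n",P.round(4),P.mean(0).round(4))
E_=[P[(i+1)%4]-P[i] for i in range(4)]
for e in E_: print(np.linalg.norm(e).round(4),np.degrees(np.arctan2(e[1],e[0])).round(2))
cv2.imwrite('pics/cr.png',cv2.resize(im[140:260,290:420][...,::-1],None,fx=5,fy=5,interpolation=cv2.INTER_CUBIC))
import pickle; pickle.dump(f,open('cr.pkl','wb'))
E
python3 crate.py
```

```text
clock: 13.15
position: [0.598, 0.0821, 0.2908]
tool_rot: [3.141, -0.405, 0.127]
force: [1.2, -0.4, -1.8]
grip_width: 0.0106
finger_force: 59.6
clock: 13.65
position: [0.5474, 0.082, 0.3229]
tool_rot: [3.141, -0.404, 0.127]
force: [-0.7, 0.5, -2.3]
grip_width: 0.0104
finger_force: 59.6
[[531.  343.5]
 [474.  333. ]
 [486.  255. ]
 [619.5 274.5]] 
 [[ 0.4259 -0.273 ]
 [ 0.4483 -0.1601]
 [ 0.6064 -0.1895]
 [ 0.5622 -0.4574]] [ 0.5107 -0.27  ]
0.1151 78.76
0.1608 -10.54
0.2716 -99.36
0.2294 126.47
```

View pics/cr.png

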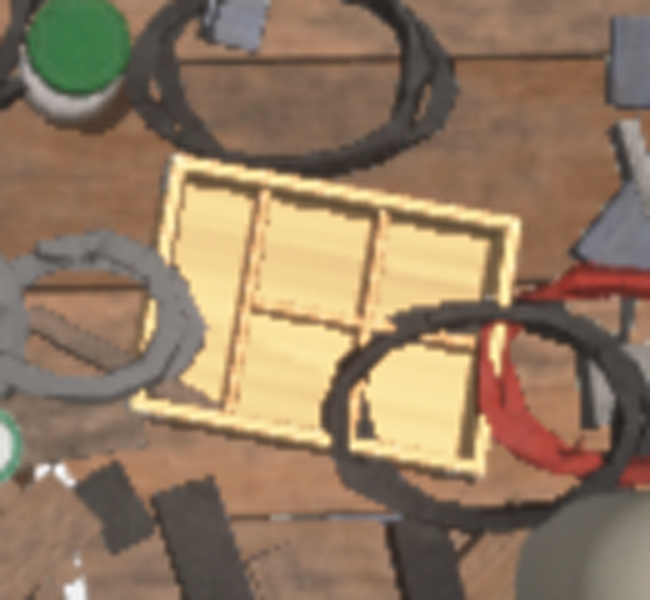

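The crate's corners in this crop are (171,156), (521,220), (484,476) and (133,404); the cable rings are merely draped over it.

```bash

python3 - <<'E'
from h import *
import pickle
f=pickle.load(open('cr.pkl','rb'))
P=np.array([onz(f,290+x/5-.5,140+y/5-.5,.045)[:2] for x,y in((171,156),(521,220),(484,476),(133,404))])
c=P.mean(0); print(P.round(4),c)
for i in range(4):
    e=P[(i+1)%4]-P[i]; print(np.linalg.norm(e).round(4),np.degrees(np.arctan2(e[1],e[0])).round(1))
a=-np.radians(11.5); u=np.array([np.cos(a),np.sin(a)]); v=np.array([-u[1],u[0]])
for n,x,y in(("slot",0,.074),("c0",-.037,.009),("c1",-.037,-.065),("c2",.037,.009),("c3",.037,-.065)): print(n,(c+x*u+y*v).round(4))
E
```

```text
[[ 0.6043 -0.1885]
 [ 0.5616 -0.3991]
 [ 0.4077 -0.3683]
 [ 0.4534 -0.1605]] [ 0.50675153 -0.279096  ]
0.2149 -101.5
0.1569 168.7
0.2128 77.6
0.1534 -10.5
slot [ 0.5215 -0.2066]
c0 [ 0.4723 -0.2629]
c1 [ 0.4575 -0.3354]
c2 [ 0.5448 -0.2777]
c3 [ 0.53   -0.3502]
```

```bash

python3 -m crank '{"linear":[[0,-0.04,0],[0,-0.12,0],[0,-0.22,0],[0,-0.34,0],[0,-0.46,0]],"delta_rot":[[-0.012,0.1,0],[-0.036,0.29,0],[-0.06,0.48,0],[-0.085,0.67,0],[-0.097,0.767,0]],"fingers":[-1,-1,-1,-1,-1]}'
python3 -m crank '{"linear":[[-0.02,-0.14,0],[-0.04,-0.28,0],[-0.07,-0.42,0],[-0.09,-0.54,0],[-0.104,-0.65,0]],"delta_rot":[[0,0,-0.1],[0,0,-0.25],[0,0,-0.4],[0,0,-0.55],[0,0,-0.626]],"fingers":[-1,-1,-1,-1,-1]}'
python3 -m crank '{"linear":[[0,-0.044,0],[0,-0.044,0],[0,-0.044,0]],"delta_rot":[[0,0,0],[0,0,0],[0,0,0]],"fingers":[-1,-1,-1]}'
python3 -c "
from h import *
import pickle
f=snap('wrist','w5'); print(observe()['position'],observe()['tool_rot']);pickle.dump(f,open('w5.pkl','wb'))"
```

```text
clock: 14.2
position: [0.5487, -0.0338, 0.3232]
tool_rot: [-3.141, 0.004, 0.128]
force: [0.5, 0.3, -1.8]
grip_width: 0.0107
finger_force: 59.6
clock: 14.7
position: [0.5217, -0.197, 0.3232]
tool_rot: [3.141, 0.001, -0.205]
force: [1.2, 0.3, -1.6]
grip_width: 0.0105
finger_force: 59.6
clock: 15.0
position: [0.5226, -0.2054, 0.3235]
tool_rot: [3.142, 0.0, -0.199]
force: [-0.1, 0.1, -2.9]
grip_width: 0.0107
finger_force: 59.6
[ 0.52269381 -0.20504974  0.32373664] [-3.14159135e+00 -1.99479888e-06 -1.98867719e-01]
```

View pics/w5.png

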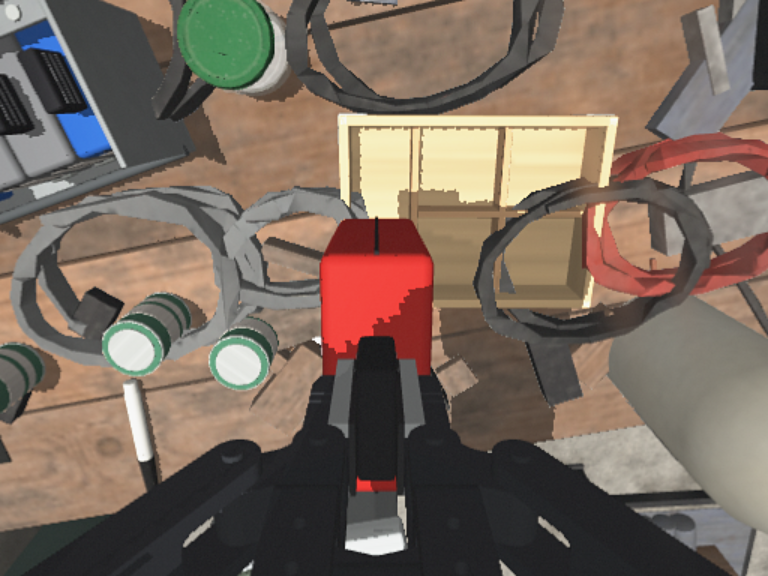

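The red case hangs upright and aligned with the crate. The crate's far corners are at display (341,116) and (616,118), and the tins are at (137,350) and (240,362).

```bash

python3 - <<'E'
from h import *
import pickle
f=pickle.load(open('w5.pkl','rb'))
P=[onz(f,x/1.5,y/1.5,.045)[:2] for x,y in((340,116),(617,118))]
e=P[0]-P[1]; v=e/np.linalg.norm(e); u=np.array([v[1],-v[0]]); print(P,np.linalg.norm(e),np.degrees(np.arctan2(u[1],u[0])))
c=(P[0]+P[1])/2-.079*u; print("crate",c,"slot",c+.074*v)
E
```

```text
[array([ 0.60251435, -0.19391394]), array([ 0.55923062, -0.40015371])] 0.21073282281888836 -11.85269566595932
crate [ 0.50355685 -0.28080752] slot [ 0.51875617 -0.20838528]
```

```bash

python3 -m crank '{"linear":[[-0.011,-0.01,-0.1],[-0.011,-0.01,-0.25],[-0.011,-0.01,-0.4],[-0.011,-0.01,-0.52],[-0.011,-0.01,-0.58]],"delta_rot":[[0,0,-0.01],[0,0,-0.01],[0,0,-0.01],[0,0,-0.01],[0,0,-0.01]],"fingers":[-1,-1,-1,-1,-1]}'
python3 -m crank '{"linear":[[0,0,-0.03],[0,0,-0.07],[0,0,-0.11],[0,0,-0.14],[0,0,-0.165]],"delta_rot":[[0,0,0],[0,0,0],[0,0,0],[0,0,0],[0,0,0]],"fingers":[-1,-1,-1,-1,-1]}'
python3 -m crank '{"linear":[[0,0,-0.01],[0,0,-0.018],[0,0,-0.024]],"delta_rot":[[0,0,0],[0,0,0],[0,0,0]],"fingers":[-1,-1,-1]}'
```

```text
clock: 15.55
position: [0.519, -0.2071, 0.1765]
tool_rot: [-3.141, 0.002, -0.204]
force: [0.7, 0.6, -2.2]
grip_width: 0.0105
finger_force: 59.5
clock: 16.05
position: [0.5198, -0.2088, 0.1375]
tool_rot: [3.141, -0.001, -0.206]
force: [-0.3, 0.3, -2.4]
grip_width: 0.0103
finger_force: 59.5
clock: 16.35
position: [0.5198, -0.2089, 0.1319]
tool_rot: [3.141, -0.001, -0.206]
force: [-0.0, 0.1, -1.7]
grip_width: 0.0105
finger_force: 59.5
```

```bash

python3 -m crank '{"linear":[[0,0,-0.004],[0,0,-0.008],[0,0,-0.01],[0,0,-0.01]],"delta_rot":[[0,0,0],[0,0,0],[0,0,0],[0,0,0]],"fingers":[-1,-1,-1,-1]}'
python3 -m crank '{"linear":[[0,0,-0.003],[0,0,-0.006],[0,0,-0.006]],"delta_rot":[[0,0,0],[0,0,0],[0,0,0]],"fingers":[-1,-1,-1]}'
```

```text
clock: 16.75
position: [0.5199, -0.209, 0.1303]
tool_rot: [3.141, -0.001, -0.206]
force: [-4.1, 0.9, 14.2]
grip_width: 0.0106
finger_force: 62.1
clock: 17.05
position: [0.5202, -0.2092, 0.1301]
tool_rot: [3.141, -0.002, -0.206]
force: [-12.1, 3.3, 39.4]
grip_width: 0.0107
finger_force: 65.8
```

It touches the floor at the expected height. I'll relieve, open and lift away.

```bash

python3 -m crank '{"linear":[[0,0,0.006],[0,0,0.007],[0,0,0.007],[0,0,0.007],[0,0,0.007]],"delta_rot":[[0,0,0],[0,0,0],[0,0,0],[0,0,0],[0,0,0]],"fingers":[-1,-1,-0.85,-0.6,-0.3]}'
python3 -m crank '{"linear":[[0,0,0],[0,0,0.06],[0,0,0.16],[0,0,0.32],[0,0,0.48]],"delta_rot":[[0,0,0],[0,0,0],[0,0,0],[0,0,0],[0,0,0]],"fingers":[-0.2,-0.2,-0.2,-0.2,0]}'
python3 - <<'E'
from h import *
import pickle
f=snap('wrist','w6');g=grab_frame('top'); pickle.dump((f,g),open('w6.pkl','wb')); print(observe()['position'])
a=cv2.resize(f["image"],(512,384)); b=cv2.resize(g["image"][90:260,180:420],(542,384)); cv2.imwrite('pics/w6.png',cv2.resize(np.hstack([a,b])[...,::-1],(800,292)))
cv2.imwrite('pics/w6.png',cv2.resize(np.vstack([f["image"],g["image"]])[...,::-1],(400,600)))
E
```

```text
clock: 17.55
position: [0.5198, -0.2089, 0.1295]
tool_rot: [3.141, -0.001, -0.206]
force: [0.4, -0.8, 0.8]
grip_width: 0.0292
finger_force: 0.0
clock: 18.05
position: [0.5193, -0.2087, 0.2506]
tool_rot: [3.141, 0.001, -0.206]
force: [0.7, -0.3, 0.5]
grip_width: 0.0429
finger_force: 0.0
[ 0.52154776 -0.20949339  0.25439555]
```

View pics/w6.png

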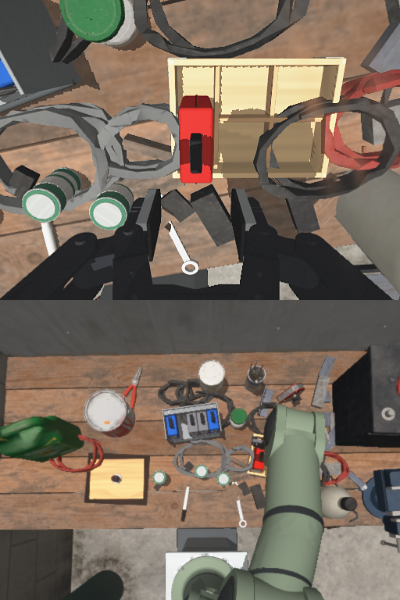

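The red case stands upright in the slot; the tins sit at display (42,203) and (110,212) of the stacked picture. Next are the tins, located by their white tops.

```bash
cat > tin.py <<'E'
import sys
from h import *
def tin(f,g,z=.072):
    hsv=cv2.cvtColor(f["image"],cv2.COLOR_RGB2HSV).astype(int); m=((hsv[...,1]<50)&(hsv[...,2]>150)).astype(np.uint8)
    u,v=proj(f,[*g,z]); best=None
    for c in cv2.findContours(m,0,cv2.CHAIN_APPROX_NONE)[0]:
        if cv2.contourArea(c)<60 or len(c)<8: continue
        (a,b),_,_=cv2.fitEllipse(c); p=onz(f,a,b,z)[:2]; d=np.linalg.norm(p-g)
        hull=np.array([onz(f,*q[0],z)[:2] for q in c]); 
        if d<.08 and (best is None or d<best[0]): best=(d,p.round(4),np.round(np.ptp(hull,0),4))
    return best
if __name__=="__main__":
    f=grab_frame(sys.argv[1]); o=observe()
    for a in sys.argv[2:]:
        g=np.array([float(t) for t in a.split(",")]); b=tin(f,g); print(b)
        if b: print("units",((b[1]-o["position"][:2])/.25).round(3))
    print(o["position"],o["tool_rot"][2])
E
python3 - <<'E'
from tin import *
import pickle
f,g=pickle.load(open('w6.pkl','rb'))
for q in((.4285,-.0654),(.4598,.0158),(.4386,.1768)): print(tin(f,np.array(q)),tin(g,np.array(q)))
E
python3 -m crank '{"linear":[[-0.1,0.14,0],[-0.2,0.28,0],[-0.3,0.44,0],[-0.36,0.58,0],[-0.36,0.58,0]],"delta_rot":[[0,0,0],[0,0,0],[0,0,0],[0,0,0],[0,0,0]],"fingers":[0.3,0.65,0.65,0.65,0.65]}'
python3 tin.py wrist .4285,-.0654 .4598,.0158 .4386,.1768
```

```text
(np.float64(0.0029828217970793948), array([ 0.4277, -0.0683]), array([0.0386, 0.0383])) (np.float64(0.0021085838282203805), array([ 0.4287, -0.0675]), array([0.0381, 0.0355]))
(np.float64(0.001969943699951257), array([0.4582, 0.0146]), array([0.0382, 0.038 ])) (np.float64(0.0012152512897563928), array([0.4604, 0.0148]), array([0.0412, 0.0386]))
None (np.float64(0.0012099411372872614), array([0.4387, 0.1756]), array([0.0412, 0.0384]))
clock: 18.65
position: [0.4281, -0.0603, 0.2497]
tool_rot: [-3.142, -0.0, -0.201]
force: [-0.3, -0.2, -0.2]
grip_width: 0.0703
finger_force: 0.0
(np.float64(0.00544923812558489), array([ 0.4326, -0.0689]), array([0.0271, 0.038 ]))
units [ 0.014 -0.027]
(np.float64(0.00206924351089842), array([0.4581, 0.0147]), array([0.0381, 0.038 ]))
units [0.116 0.308]
(np.float64(0.0053369022959142455), array([0.436 , 0.1721]), array([0.0381, 0.0349]))
units [0.027 0.937]
[ 0.42918861 -0.06226627  0.24977506] -0.20284803938570373
```

```bash

python3 -m crank '{"linear":[[-0.004,-0.023,-0.08],[-0.004,-0.023,-0.24],[-0.004,-0.023,-0.42],[-0.004,-0.023,-0.58],[-0.004,-0.023,-0.66]],"delta_rot":[[0,0,0],[0,0,0],[0,0,0],[0,0,0],[0,0,0]],"fingers":[0.65,0.65,0.65,0.65,0.65]}'
python3 -m crank '{"linear":[[0,0,-0.05],[0,0,-0.09],[0,0,-0.1],[0,0,-0.1],[0,0,-0.1]],"delta_rot":[[0,0,0],[0,0,0],[0,0,0],[0,0,0],[0,0,0]],"fingers":[0.65,0.65,0.4,0.1,-0.2]}' 40
python3 -m crank '{"linear":[[0,0,0],[0,0,0],[0,0,0.02],[0,0,0.06],[0,0,0.16]],"delta_rot":[[0,0,0],[0,0,0],[0,0,0],[0,0,0],[0,0,0]],"fingers":[-0.2,-0.2,-0.2,-0.2,-0.2]}'
```

```text
clock: 19.2
position: [0.4277, -0.0703, 0.0816]
tool_rot: [3.14, 0.003, -0.207]
force: [-0.1, -0.8, -0.5]
grip_width: 0.0705
finger_force: 0.0
clock: 19.7
position: [0.429, -0.0698, 0.0601]
tool_rot: [3.141, -0.001, -0.206]
force: [0.4, 0.1, -1.8]
grip_width: 0.049
finger_force: 41.5
clock: 20.2
position: [0.4279, -0.0695, 0.0996]
tool_rot: [3.141, 0.002, -0.206]
force: [-0.3, -0.9, -1.0]
grip_width: 0.0488
finger_force: 42.0
```

```bash

python3 -m crank '{"linear":[[0,0,0.12],[0,0,0.28],[0,0,0.44],[0,0,0.56],[0.04,-0.1,0.6]],"delta_rot":[[0,0,0],[0,0,0],[0,0,0],[0,0,0],[0,0,0]],"fingers":[-0.2,-0.2,-0.2,-0.2,-0.2]}'
python3 -m crank '{"linear":[[0.06,-0.16,0],[0.12,-0.32,0],[0.18,-0.5,0],[0.25,-0.66,0],[0.3,-0.82,0]],"delta_rot":[[0,0,0],[0,0,0],[0,0,0],[0,0,0],[0,0,0]],"fingers":[-0.2,-0.2,-0.2,-0.2,-0.2]}'
python3 -m crank '{"linear":[[0.04,-0.13,0],[0.062,-0.206,0],[0.062,-0.206,0],[0.062,-0.206,-0.1],[0.062,-0.206,-0.25]],"delta_rot":[[0,0,0],[0,0,0],[0,0,0],[0,0,0],[0,0,0]],"fingers":[-0.2,-0.2,-0.2,-0.2,-0.2]}'
```

```text
clock: 20.7
position: [0.4391, -0.0928, 0.2537]
tool_rot: [-3.141, -0.005, -0.202]
force: [0.5, -0.2, -3.1]
grip_width: 0.049
finger_force: 42.2
clock: 21.2
position: [0.5141, -0.3012, 0.2506]
tool_rot: [3.141, -0.001, -0.206]
force: [0.6, 0.7, -1.8]
grip_width: 0.049
finger_force: 42.2
clock: 21.7
position: [0.53, -0.351, 0.189]
tool_rot: [3.14, -0.004, -0.206]
force: [0.9, 0.2, -2.5]
grip_width: 0.0488
finger_force: 42.2
```

```bash

python3 -m crank '{"linear":[[-0.006,0,-0.12],[-0.006,0,-0.26],[-0.006,0,-0.36],[-0.006,0,-0.43],[-0.006,0,-0.46]],"delta_rot":[[0,0,0],[0,0,0],[0,0,0],[0,0,0],[0,0,0]],"fingers":[-0.2,-0.2,-0.2,-0.2,-0.2]}'
python3 -m crank '{"linear":[[0,0,-0.004],[0,0,-0.01],[0,0,-0.01]],"delta_rot":[[0,0,0],[0,0,0],[0,0,0]],"fingers":[-0.2,-0.2,-0.2]}'
```

```text
clock: 22.2
position: [0.5271, -0.35, 0.0712]
tool_rot: [-3.141, 0.001, -0.205]
force: [-0.8, 0.6, -2.3]
grip_width: 0.0493
finger_force: 42.2
clock: 22.5
position: [0.5281, -0.3513, 0.0706]
tool_rot: [3.141, -0.002, -0.206]
force: [-0.4, 0.1, -3.2]
grip_width: 0.0487
finger_force: 42.2
```

```bash

python3 -m crank '{"linear":[[0,0,-0.005],[0,0,-0.01],[0,0,-0.015],[0,0,-0.018],[0,0,-0.018]],"delta_rot":[[0,0,0],[0,0,0],[0,0,0],[0,0,0],[0,0,0]],"fingers":[-0.2,-0.2,-0.2,-0.2,-0.2]}'
```

```text
clock: 23.0
position: [0.5276, -0.3511, 0.0649]
tool_rot: [3.141, -0.0, -0.206]
force: [-0.0, 0.4, -1.4]
grip_width: 0.0487
finger_force: 42.2
```

```bash

python3 -m crank '{"linear":[[0,0,-0.003],[0,0,-0.005],[0,0,-0.005]],"delta_rot":[[0,0,0],[0,0,0],[0,0,0]],"fingers":[-0.2,-0.2,-0.2]}'
python3 -m crank '{"linear":[[0,0,0],[0,0,0],[0,0,0],[0,0,0],[0,0,0]],"delta_rot":[[0,0,0],[0,0,0],[0,0,0],[0,0,0],[0,0,0]],"fingers":[0.2,0.3,0.45,0.55,0.55]}'
python3 -m crank '{"linear":[[0,0,0.06],[0,0,0.2],[0,0,0.36],[0,0,0.54],[0,0,0.7]],"delta_rot":[[0,0,0],[0,0,0],[0,0,0],[0,0,0],[0,0,0]],"fingers":[0.55,0.55,0.55,0.65,0.65]}'
python3 tin.py wrist .5284,-.3511 .4585,.0147
```

```text
clock: 23.3
position: [0.528, -0.3512, 0.0646]
tool_rot: [3.141, -0.001, -0.206]
force: [-3.0, 2.8, 11.0]
grip_width: 0.0489
finger_force: 43.5
clock: 23.8
position: [0.5277, -0.3512, 0.0638]
tool_rot: [3.141, -0.0, -0.206]
force: [0.1, 0.3, 0.6]
grip_width: 0.066
finger_force: 0.0
clock: 24.3
position: [0.5276, -0.3511, 0.2423]
tool_rot: [3.141, -0.002, -0.206]
force: [0.3, 0.1, -0.2]
grip_width: 0.0704
finger_force: 0.0
(np.float64(0.0034153907930830527), array([ 0.5318, -0.3507]), array([0.0249, 0.0383]))
units [0.009 0.007]
None
[ 0.52952675 -0.35233705  0.24880814] -0.2063762587739626
```

```bash

python3 -m crank '{"linear":[[-0.02,0.15,0.03],[-0.05,0.32,0.03],[-0.08,0.5,0.03],[-0.12,0.68,0.03],[-0.16,0.84,0.03]],"delta_rot":[[0,0,0],[0,0,0],[0,0,0],[0,0,0],[0,0,0]],"fingers":[0.65,0.65,0.65,0.65,0.65]}'
python3 -m crank '{"linear":[[-0.03,0.17,0],[-0.06,0.34,0],[-0.09,0.48,0],[-0.12,0.6,0],[-0.12,0.6,0]],"delta_rot":[[0,0,0],[0,0,0],[0,0,0],[0,0,0],[0,0,0]],"fingers":[0.65,0.65,0.65,0.65,0.65]}'
python3 tin.py wrist .4585,.0147 .438,.175; python3 tin.py top .5284,-.3511 .4585,.0147 .438,.175
```

```text
clock: 24.85
position: [0.4871, -0.1391, 0.2474]
tool_rot: [3.141, -0.001, -0.205]
force: [1.1, 0.6, 0.1]
grip_width: 0.0704
finger_force: 0.0
clock: 25.35
position: [0.457, 0.0125, 0.2475]
tool_rot: [-3.141, -0.001, -0.201]
force: [0.5, -1.3, -0.8]
grip_width: 0.0705
finger_force: 0.0
(np.float64(0.004360388980759842), array([0.4628, 0.0141]), array([0.0281, 0.0379]))
units [0.021 0.015]
(np.float64(0.0009552234749436705), array([0.4371, 0.1747]), array([0.0378, 0.0377]))
units [-0.082  0.657]
[0.45748502 0.01042211 0.24733517] -0.20289916741162095
(np.float64(0.0007580082748750328), array([ 0.5291, -0.3508]), array([0.0389, 0.0392]))
units [ 0.285 -1.44 ]
(np.float64(0.06624646071415416), array([0.522 , 0.0335]), array([0.0975, 0.1099]))
units [0.257 0.098]
(np.float64(0.0007890458982968815), array([0.4386, 0.1755]), array([0.0412, 0.0384]))
units [-0.077  0.666]
[0.45775168 0.00911596 0.24718931] -0.20481722849632344
```

```bash

python3 -m crank '{"linear":[[0.003,0.018,-0.08],[0.003,0.018,-0.24],[0.003,0.018,-0.42],[0.003,0.018,-0.58],[0.003,0.018,-0.65]],"delta_rot":[[0,0,0],[0,0,0],[0,0,0],[0,0,0],[0,0,0]],"fingers":[0.65,0.65,0.65,0.65,0.65]}'
python3 -m crank '{"linear":[[0,0,-0.05],[0,0,-0.09],[0,0,-0.1],[0,0,-0.1],[0,0,-0.1]],"delta_rot":[[0,0,0],[0,0,0],[0,0,0],[0,0,0],[0,0,0]],"fingers":[0.65,0.65,0.4,0.1,-0.2]}' 40
python3 -m crank '{"linear":[[0,0,0],[0,0,0],[0,0,0.02],[0,0,0.06],[0,0,0.16]],"delta_rot":[[0,0,0],[0,0,0],[0,0,0],[0,0,0],[0,0,0]],"fingers":[-0.2,-0.2,-0.2,-0.2,-0.2]}'
```

```text
clock: 25.95
position: [0.4574, 0.012, 0.0812]
tool_rot: [3.14, 0.002, -0.207]
force: [1.4, 0.5, 1.3]
grip_width: 0.0705
finger_force: 0.0
clock: 26.45
position: [0.4588, 0.0132, 0.0594]
tool_rot: [3.141, -0.001, -0.206]
force: [-1.2, -1.2, -1.2]
grip_width: 0.0488
finger_force: 41.6
clock: 26.95
position: [0.4576, 0.0134, 0.0988]
tool_rot: [3.14, 0.002, -0.206]
force: [0.6, -0.8, -0.9]
grip_width: 0.0489
finger_force: 42.0
```

```bash

python3 -m crank '{"linear":[[0,0,0.12],[0,0,0.28],[0,0,0.44],[0,-0.04,0.56],[0,-0.18,0.6]],"delta_rot":[[0,0,0],[0,0,0],[0,0,0],[0,0,0],[0,0,0]],"fingers":[-0.2,-0.2,-0.2,-0.2,-0.2]}'
python3 -m crank '{"linear":[[0,-0.18,0],[0,-0.36,0],[0,-0.54,0],[0,-0.72,0],[0,-0.9,0]],"delta_rot":[[0,0,0],[0,0,0],[0,0,0],[0,0,0],[0,0,0]],"fingers":[-0.2,-0.2,-0.2,-0.2,-0.2]}'
python3 -m crank '{"linear":[[-0.006,-0.17,0],[-0.006,-0.28,0],[-0.006,-0.32,0],[-0.006,-0.32,-0.1],[-0.006,-0.32,-0.25]],"delta_rot":[[0,0,0],[0,0,0],[0,0,0],[0,0,0],[0,0,0]],"fingers":[-0.2,-0.2,-0.2,-0.2,-0.2]}'
```

```text
clock: 27.45
position: [0.4595, -0.0296, 0.2528]
tool_rot: [-3.14, -0.005, -0.202]
force: [0.6, -1.1, -3.6]
grip_width: 0.0489
finger_force: 42.2
clock: 27.95
position: [0.4579, -0.2583, 0.2499]
tool_rot: [3.141, -0.001, -0.206]
force: [1.5, -0.2, -2.2]
grip_width: 0.0489
finger_force: 42.2
clock: 28.45
position: [0.4578, -0.3369, 0.1878]
tool_rot: [3.14, -0.004, -0.206]
force: [1.3, -0.1, -3.4]
grip_width: 0.0491
finger_force: 42.3
```

```bash

python3 -m crank '{"linear":[[-0.004,0,-0.12],[-0.004,0,-0.26],[-0.004,0,-0.36],[-0.004,0,-0.43],[-0.004,0,-0.46]],"delta_rot":[[0,0,0],[0,0,0],[0,0,0],[0,0,0],[0,0,0]],"fingers":[-0.2,-0.2,-0.2,-0.2,-0.2]}'
python3 -m crank '{"linear":[[0,0,-0.005],[0,0,-0.01],[0,0,-0.015],[0,0,-0.018],[0,0,-0.018]],"delta_rot":[[0,0,0],[0,0,0],[0,0,0],[0,0,0],[0,0,0]],"fingers":[-0.2,-0.2,-0.2,-0.2,-0.2]}'
```

```text
clock: 28.95
position: [0.4557, -0.3355, 0.0704]
tool_rot: [-3.141, 0.001, -0.205]
force: [-0.4, -0.2, -1.0]
grip_width: 0.0491
finger_force: 42.2
clock: 29.45
position: [0.4561, -0.3367, 0.0672]
tool_rot: [3.141, -0.001, -0.206]
force: [-0.9, 0.4, -1.4]
grip_width: 0.049
finger_force: 42.2
```

```bash

python3 -m crank '{"linear":[[0,0,-0.004],[0,0,-0.008],[0,0,-0.011],[0,0,-0.011]],"delta_rot":[[0,0,0],[0,0,0],[0,0,0],[0,0,0]],"fingers":[-0.2,-0.2,-0.2,-0.2]}'
```

```text
clock: 29.85
position: [0.456, -0.3366, 0.0641]
tool_rot: [3.141, -0.0, -0.206]
force: [0.7, 1.2, 0.4]
grip_width: 0.0489
finger_force: 42.3
```

```bash

python3 -m crank '{"linear":[[0,0,0],[0,0,0],[0,0,0],[0,0,0],[0,0,0]],"delta_rot":[[0,0,0],[0,0,0],[0,0,0],[0,0,0],[0,0,0]],"fingers":[0.2,0.3,0.45,0.55,0.55]}'
python3 -m crank '{"linear":[[0,0,0.06],[0,0,0.2],[0,0,0.38],[0,0,0.56],[0,0,0.74]],"delta_rot":[[0,0,0],[0,0,0],[0,0,0],[0,0,0],[0,0,0]],"fingers":[0.55,0.55,0.55,0.65,0.65]}'
python3 tin.py wrist .456,-.3366 .5291,-.3508
python3 -m crank '{"linear":[[0,0.12,0],[0,0.28,0],[0,0.46,0],[-0.01,0.64,0],[-0.02,0.8,0]],"delta_rot":[[0,0,0.15],[0,0,0.4],[0,0,0.6],[0,0,0.8],[0,0,1]],"fingers":[0.65,0.65,0.65,0.65,0.65]}'
python3 -m crank '{"linear":[[0,0.16,0],[0,0.32,0],[-0.01,0.5,0],[-0.02,0.66,0],[-0.03,0.8,0]],"delta_rot":[[0,0,0.2],[0,0,0.4],[0,0,0.6],[0,0,0.8],[0,0,1]],"fingers":[0.65,0.65,0.65,0.65,0.65]}'
python3 -m crank '{"linear":[[0,0.13,0],[0,0.26,0],[-0.02,0.36,0],[-0.02,0.4,0],[-0.02,0.4,0]],"delta_rot":[[0,0,0.2],[0,0,0.4],[0,0,0.6],[0,0,0.8],[0,0,1]],"fingers":[0.65,0.65,0.65,0.65,0.65]}'
python3 tin.py wrist .438,.175
```

```text
clock: 30.35
position: [0.456, -0.3366, 0.0641]
tool_rot: [3.141, -0.0, -0.206]
force: [-0.3, -0.6, 0.9]
grip_width: 0.066
finger_force: 0.0
clock: 30.85
position: [0.4556, -0.3364, 0.2522]
tool_rot: [3.141, -0.001, -0.206]
force: [0.7, -1.2, 0.2]
grip_width: 0.0702
finger_force: 0.0
(np.float64(0.0034022266460108017), array([ 0.4594, -0.3365]), array([0.0261, 0.0385]))
units [0.007 0.005]
(np.float64(0.002549099294820304), array([ 0.5266, -0.3503]), array([0.0387, 0.0386]))
units [ 0.276 -0.05 ]
[ 0.45763991 -0.33785536  0.259265  ] -0.2064360716876219
clock: 31.4
position: [0.4505, -0.1346, 0.2501]
tool_rot: [3.14, -0.001, 0.322]
force: [0.9, -0.3, 0.1]
grip_width: 0.0704
finger_force: 0.0
clock: 31.9
position: [0.443, 0.0653, 0.2502]
tool_rot: [3.14, -0.001, 0.846]
force: [1.1, -1.2, -0.2]
grip_width: 0.0708
finger_force: 0.0
clock: 32.4
position: [0.4381, 0.1649, 0.25]
tool_rot: [3.14, -0.001, 1.372]
force: [0.3, -1.0, -0.1]
grip_width: 0.0704
finger_force: 0.0
(np.float64(0.0014663077976439993), array([0.4365, 0.175 ]), array([0.0379, 0.038 ]))
units [-0.007  0.044]
[0.43823866 0.16405143 0.24991049] 1.3774322726937274
```

```bash

python3 -m crank '{"linear":[[-0.003,0.042,-0.08],[-0.003,0.042,-0.24],[-0.003,0.042,-0.42],[-0.003,0.042,-0.58],[-0.003,0.042,-0.66]],"delta_rot":[[0,0,0],[0,0,0],[0,0,0],[0,0,0],[0,0,0]],"fingers":[0.65,0.65,0.65,0.65,0.65]}'
python3 -m crank '{"linear":[[0,0,-0.05],[0,0,-0.09],[0,0,-0.1],[0,0,-0.1],[0,0,-0.1]],"delta_rot":[[0,0,0],[0,0,0],[0,0,0],[0,0,0],[0,0,0]],"fingers":[0.65,0.65,0.4,0.1,-0.2]}' 40
python3 -m crank '{"linear":[[0,0,0],[0,0,0],[0,0,0.02],[0,0,0.06],[0,0,0.16]],"delta_rot":[[0,0,0],[0,0,0],[0,0,0],[0,0,0],[0,0,0]],"fingers":[-0.2,-0.2,-0.2,-0.2,-0.2]}'
```

```text
clock: 32.95
position: [0.4368, 0.173, 0.082]
tool_rot: [-3.141, 0.002, 1.362]
force: [0.4, 0.2, 0.8]
grip_width: 0.0704
finger_force: 0.0
clock: 33.45
position: [0.4381, 0.1739, 0.0599]
tool_rot: [3.14, -0.001, 1.364]
force: [-0.5, -0.7, -1.8]
grip_width: 0.0493
finger_force: 41.6
clock: 33.95
position: [0.4368, 0.1736, 0.099]
tool_rot: [-3.14, 0.001, 1.365]
force: [0.3, -1.5, -0.8]
grip_width: 0.0488
finger_force: 42.0
```

```bash

python3 -m crank '{"linear":[[0,0,0.12],[0,0,0.28],[0,0,0.44],[0,-0.04,0.56],[0,-0.18,0.6]],"delta_rot":[[0,0,0],[0,0,0],[0,0,0],[0,0,0],[0,0,0]],"fingers":[-0.2,-0.2,-0.2,-0.2,-0.2]}'
python3 -m crank '{"linear":[[0.01,-0.18,0],[0.03,-0.36,0],[0.04,-0.54,0],[0.06,-0.72,0],[0.08,-0.9,0]],"delta_rot":[[0,0,0],[0,0,0],[0,0,0],[0,0,0],[0,0,0]],"fingers":[-0.2,-0.2,-0.2,-0.2,-0.2]}'
python3 -m crank '{"linear":[[0.01,-0.17,0],[0.03,-0.34,0],[0.04,-0.5,0],[0.05,-0.62,0],[0.05,-0.67,0]],"delta_rot":[[0,0,0],[0,0,0],[0,0,0],[0,0,0],[0,0,0]],"fingers":[-0.2,-0.2,-0.2,-0.2,-0.2]}'
python3 -m crank '{"linear":[[0,0,0],[0,0,-0.05],[0,0,-0.15],[0,0,-0.25]],"delta_rot":[[0,0,0],[0,0,0],[0,0,0],[0,0,0]],"fingers":[-0.2,-0.2,-0.2,-0.2]}'
```

```text
clock: 34.45
position: [0.4382, 0.1313, 0.2528]
tool_rot: [3.137, -0.004, 1.369]
force: [0.2, -0.5, -3.5]
grip_width: 0.0486
finger_force: 42.2
clock: 34.95
position: [0.4572, -0.0979, 0.25]
tool_rot: [3.14, -0.0, 1.365]
force: [1.7, -0.5, -1.1]
grip_width: 0.0491
finger_force: 42.2
clock: 35.45
position: [0.4696, -0.2664, 0.2496]
tool_rot: [3.141, -0.0, 1.362]
force: [-0.2, 0.8, -2.6]
grip_width: 0.0491
finger_force: 42.2
clock: 35.85
position: [0.4703, -0.2619, 0.1857]
tool_rot: [3.14, -0.001, 1.367]
force: [0.5, -0.3, -2.3]
grip_width: 0.0489
finger_force: 42.2
```

```bash

python3 -m crank '{"linear":[[0,-0.006,-0.12],[0,-0.006,-0.26],[0,-0.006,-0.36],[0,-0.006,-0.43],[0,-0.006,-0.46]],"delta_rot":[[0,0,0],[0,0,0],[0,0,0],[0,0,0],[0,0,0]],"fingers":[-0.2,-0.2,-0.2,-0.2,-0.2]}'
python3 -m crank '{"linear":[[0,0,-0.005],[0,0,-0.01],[0,0,-0.01],[0,0,-0.01]],"delta_rot":[[0,0,0],[0,0,0],[0,0,0],[0,0,0]],"fingers":[-0.2,-0.2,-0.2,-0.2]}'
```

```text
clock: 36.35
position: [0.4696, -0.263, 0.0698]
tool_rot: [-3.14, -0.002, 1.367]
force: [-0.1, 0.1, -1.5]
grip_width: 0.0486
finger_force: 42.2
clock: 36.75
position: [0.4705, -0.2653, 0.0698]
tool_rot: [3.14, -0.0, 1.365]
force: [0.3, -0.9, -1.6]
grip_width: 0.0491
finger_force: 42.2
```

```bash

python3 -m crank '{"linear":[[0,0,-0.005],[0,0,-0.01],[0,0,-0.015],[0,0,-0.02],[0,0,-0.02]],"delta_rot":[[0,0,0],[0,0,0],[0,0,0],[0,0,0],[0,0,0]],"fingers":[-0.2,-0.2,-0.2,-0.2,-0.2]}'
```

```text
clock: 37.25
position: [0.4702, -0.2652, 0.0647]
tool_rot: [3.141, 0.0, 1.365]
force: [-4.0, 1.6, 14.9]
grip_width: 0.049
finger_force: 43.8
```

```bash

python3 -m crank '{"linear":[[0,0,0.002],[0,0,0.002],[0,0,0.002],[0,0,0.002],[0,0,0.002]],"delta_rot":[[0,0,0],[0,0,0],[0,0,0],[0,0,0],[0,0,0]],"fingers":[0.2,0.3,0.45,0.55,0.55]}'
python3 -m crank '{"linear":[[0,0,0.06],[0,0,0.2],[0,0,0.38],[0,0,0.56],[0,0,0.74]],"delta_rot":[[0,0,0],[0,0,0],[0,0,0],[0,0,0],[0,0,0]],"fingers":[0.55,0.55,0.55,0.65,0.65]}'
python3 -m crank '{"linear":[[0,0,0.18],[0,0.1,0.3],[0,0.28,0.3],[0,0.46,0.3],[0,0.64,0.3]],"delta_rot":[[0,0,0],[0,0,0],[0,0,0],[0,0,0],[0,0,0]],"fingers":[1,1,1,1,1]}'
python3 -m crank '{"linear":[[0,0.18,0],[0,0.36,0],[0,0.54,0],[0,0.72,0],[0,0.9,0]],"delta_rot":[[0,0,0],[0,0,0],[0,0,0],[0,0,0],[0,0,0]],"fingers":[1,1,1,1,1]}'
python3 -m crank '{"linear":[[0,0.1,0],[0,0.2,0],[0,0.2,0],[0,0.2,0],[0,0.2,0]],"delta_rot":[[0,0,0],[0,0,0],[0,0,0],[0,0,0],[0,0,0]],"fingers":[1,1,1,1,1]}'
python3 tin.py top .4702,-.2652 .456,-.3366 .528,-.351
python3 - <<'E'
from h import *
g=grab_frame('top')["image"]; s=grab_frame('side')["image"]
a=cv2.resize(g[110:250,90:420],(800,339)); b=cv2.resize(s[90:360,130:400],(260,260))
w=cv2.resize(grab_frame('wrist')["image"],(346,260)); 
b2=cv2.resize(s[100:230,190:390],(400,260)); out=np.vstack([a,np.hstack([b2,cv2.resize(s,(400,260))])])
cv2.imwrite('pics/end.png',out[...,::-1]); print(out.shape)
E
```

```text
clock: 37.75
position: [0.4702, -0.2651, 0.0645]
tool_rot: [3.141, -0.0, 1.365]
force: [0.2, -0.2, 0.0]
grip_width: 0.0661
finger_force: 0.0
clock: 38.25
position: [0.4698, -0.2648, 0.2526]
tool_rot: [3.14, -0.0, 1.365]
force: [0.2, -0.0, -0.2]
grip_width: 0.0707
finger_force: 0.0
clock: 38.75
position: [0.4696, -0.1034, 0.3259]
tool_rot: [3.14, 0.0, 1.365]
force: [1.4, 0.7, 0.7]
grip_width: 0.0854
finger_force: 0.0
clock: 39.25
position: [0.4695, 0.1216, 0.3258]
tool_rot: [3.14, -0.0, 1.365]
force: [1.5, -0.8, -0.8]
grip_width: 0.0853
finger_force: 0.0
clock: 39.75
position: [0.4702, 0.1689, 0.325]
tool_rot: [3.141, 0.0, 1.364]
force: [0.7, 0.2, 0.7]
grip_width: 0.086
finger_force: 0.0
(np.float64(0.0008013203780232152), array([ 0.4707, -0.2646]), array([0.0384, 0.0383]))
units [ 0.002 -1.734]
(np.float64(0.0013815946587206274), array([ 0.4573, -0.337 ]), array([0.038, 0.039]))
units [-0.052 -2.023]
(np.float64(0.0010525600042412494), array([ 0.529 , -0.3507]), array([0.0389, 0.0392]))
units [ 0.235 -2.078]
[0.47024613 0.16883188 0.3249035 ] 1.3634714742367628
(599, 800, 3)
```

View pics/end.png

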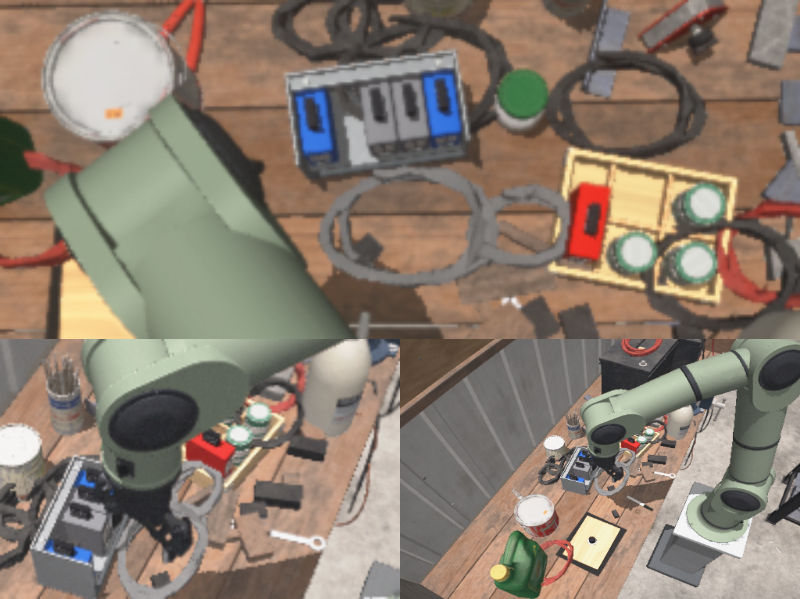

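The final views show the red case upright in the slot, three tins in cells of their own, the four other cases standing, the jar in place and the lid flat on the mat. No fourth tin is visible, so I'm handing in.

```bash
python3 -c "
from workcell import bot
print(bot.job_done())"
```

```text
the job is handed in; nothing more can be done
None
```

The job is handed in: the lid lies flat on the mat, the red case stands upright in the crate's slot, and all three tins present stand in cells of their own; the other four cases are still standing in the rack and the jar looks undisturbed in the last camera views.

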